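# Tip a soap loaf onto its liner and bed it in the loaf cutter

### The arm

A 6-joint arm with a two-finger parallel gripper is mounted at the origin on the work surface. World frame = base frame: x ahead of the robot, y to its left, z up, the work surface at z = 0. Lengths are in m, angles in rad, forces in N, time in s.
With the tool pointing down it reaches from about 0.35 to 0.975 m from the base axis. Payload 7.1 kg.
Tool frame: the origin (TCP) lies on the centre line of the jaws, within the pads' length; the fingertips stand 22 mm ahead of it and the grasp point (between the pads) lies 3 mm ahead of it (tip_reach is the z of the fingertips in the tool frame, in m); z points along the fingers, x is the direction in which the jaws open and shut, and the axes are right-handed (so a half turn about z gives the same grasp; the last joint's range is limited). The gripper opens to 88 mm and grips with 3 to 60 N. Pads are 20 mm wide; open, the fingers measure 115 mm over their backs; the gripper's body (75 mm by 178 mm) begins 61 mm behind the grasp point.
Start: joints at [-1.151, 0.423, 1.63, -0, 1.089, -0.019], TCP at [0.266, -0.566, 0.245] pointing down, gripper open.
Joint ranges: [-3, 3], [-0.9, 2.11], [0.09, 2.58], [-1.31, 4.45], [0.11, 2.69], [-2.54, 2.54]. Speed limits (rad/s): [2.39, 2.39, 3.01, 3.14, 3.14, 3.14].

### API

Orientations are given as a unit quaternion [w, x, y, z].
In Python, from rig import get_obs, get_image, camera_params, close_job, tip_reach gives the robot as it stands.
- The arm moves only by the shell command python3 -m handwheel 'ROWS' [OPENING]. ROWS is JSON, a list of rows, each an object with "travel": the shift along the tool's x, y, z in cm, a list of three; "angular": the turn, a rotation vector about the tool's x, y, z in degrees, a list of three. A call has 1 to 12 rows; each row shifts and turns the commanded pose from where the row before left it, along the tool's axes as they then stand; what a row does not reach is not made up. A row lasts 1/8 s, in which the tool goes at most 62.5 mm and 10.7 degrees, less where a joint would pass 70% of its speed; a pose out of reach is approached as far as the arm can. A call is refused whole if a number of a shift passes 6.25 or a number of a turn 10.7, either way. A call with a gripper value outside its range is refused whole. OPENING is the closure in counts, from 0 (fully open) to 255 (shut), set as the call begins (- or left out, the last holds). The fingers move at their own pace and stop on an object; the grip force is fixed at half the most. Time passes only in rows, so rows that do not move let the fingers close. It gives the time, the measured TCP pose, the force and the opening at its end, in the units of the state.
- get_obs(): the state, without advancing time (a new reading comes with each control period).
- get_image(name): name is "scene" or "top" or "wrist"; returns the picture (400x640x3 uint8, blue, green, red); there is no depth.
- camera_params(name): a dict with "fovy" (degrees; the focal length in pixels is half the picture's height over the tangent of half this angle, whatever the lens; pixels are square), "cx", "cy" (the principal point, pixels), "k1" (the pictures are not rectified: a ray, as slopes to the right and down, at radius r is drawn at 1 + k1 r^2 times it, then the intrinsics apply), "R" (3x3) and "t" (3): a world point X has camera coordinates R X + t; the wrist camera has in their place "T_tool_cam" (4x4, takes a point from camera to tool coordinates, whose origin is the TCP and whose axes are the tool frame's). Camera axes: x right, y down, z forward; pixel columns grow to the right and rows downward; lengths in m; the calibration is good to about 2 mm. A picture is of the moment at which its call begins: read the wrist's pose just before it. camera_params takes no time and is no camera call.
- close_job(): hands the job in, once; it reports no verdict.
The state is a dict: "time_s": time; "joints": joint angles; "joint_vel": joint speeds; "joint_torque": joint torques, N m; "ee_pos": TCP position; "eef_rot": TCP orientation; "force": force on the tool from outside, world axes, zero at the start; "torque": the same for the moment, N m; "opening": finger opening in m.
Only numpy, scipy, OpenCV 4.12 (cv2) and the standard library are available. Lean on these libraries where they do the work, as an engineer would, in place of code of your own. Each camera call takes 0.05 s, during which the arm holds its last target.

### The job

The soap loaf is standing on its end on the loaf cutter. Push it over, without lifting it, so that it lies on its wooden liner board; slide it sideways until its long side is flat against the long fence and press it there firmly for a good second, then slide it along the fence until its end is against the end stop and press it there the same way. Press firmly but gently (push with about one and a half kilograms; fresh soap dents under two), leave it lying flush against both, and leave everything else where it is.

Things in the scene. Friction and masses are not known exactly. Their poses are not given: they have to be found in the camera images.
- loaf: Cream soap block with a wooden liner board stuck on one broad side, 0.5 to 0.7 kg, loose, standing on end: 80 (x) by 60 (y; the liner is the outer 8 mm on +y) by 150 mm (z). Origin: centre of the end it first stands on; z along its length (up at first), y out through the liner, which first faces the end stop within 0.3 rad. The robot dents the soap if it presses with more than 20 N.
- loaf_mid (a point): Middle of the loaf (75 mm from its ends, 40 mm from its x sides, 30 mm from its y sides), axes as the loaf's. Standing, 1 to 3 N at 120 to 140 mm above the bed tips it; beyond 0.4 rad it falls by itself. Lying liner down (y down) it is 60 mm high and takes 3 to 7 N to slide.
- cutter: Loaf cutter, fixed: plywood bed 12 mm thick, 340 mm in x (-160 to +180) by 420 mm in y. Origin on the table under the bed; x points to the long fence, y to the end stop, z up; bed surface at z = 12 mm. Along the fence and the stop side stands a wooden board, its top 54 mm above the table, faced with a rubber pad.
- fence: The black rubber pad of the long fence, 360 mm long (along y), its top 52 mm above the table. Origin: middle of the pad's face, 34 mm above the table; axes as the cutter's, so the loaf comes from -x. The pad gives stiffly along +x when pressed (about 6 N per mm, up to 6 mm) and springs back.
- stop: End stop: fixed wooden board across the bed; origin in its face (towards the loaf), 34 mm above the table, axes as the cutter's. In front of it (-y) a block with a black rubber pad, 220 mm wide, top 52 mm high, rides on two rods and is clamped with the pad's face 20 to 52 mm from the board: differs each time, not measured, feel for it. The pad gives along +y as the fence does.
- bar_a: Small cream soap bar, 28 x 60 x 22 mm, lying on the cutter's bed in the near corner by the end stop, origin at the centre of its underside; leave alone.
- bar_b: Soap bar 75 x 55 x 24 mm on the table, right of the cutter, origin at the centre of its underside; leave alone.
- jar: White jar with a steel cap, 60 mm across, 75 mm high, right of the cutter, origin at the centre of its underside; leave alone.
- jug: White plastic mug, 90 mm across, 100 mm high, left of the cutter, origin at the centre of its underside; leave alone.
- scraper: Spatula lying left of the cutter, along its x axis, origin on the table under it; leave alone.
- pigment: White bottle with a black cap, 44 mm across, 110 mm high, on the right near the robot, origin at the centre of its underside; leave alone.
Not all that is in view belongs to the job. There is more than one size of the loaf; the one meant has the size given above.

How it is judged:
By the outcome, as a careful person would: the job done as asked, in the order asked, and still so for the second after the job is handed in, with the robot touching nothing.
It also fails if it takes over 72 s, if anything falls off the work surface, if the arm or the gripper's body presses on something with over 40 N, if the wrist force passes 120 N, or if a joint passes its speed limit or range.

## Working session

There is one attempt and no reset: what is moved stays moved. The work goes in short steps, Python scripts to look and compute and a shell command to move; the robot and the scene stay as the last step left them, time stands still between calls to the robot, and variables do not carry over. Pictures are saved under pics/ and viewed, and the job is handed in when it is done.

```bash
ls; mkdir -p pics; python3 - <<'E'
from rig import *
import cv2
o=get_obs();print(o)
print(tip_reach if not callable(tip_reach) else tip_reach())
for n in("scene","top","wrist"):
    cv2.imwrite(f"pics/{n}0.png",get_image(n));print(n,camera_params(n))
E
```

```text
pics
{'time_s': 0.0, 'joints': array([-1.15102973e+00,  4.23810662e-01,  1.63069950e+00,  8.99671633e-06,
        1.08854911e+00, -1.89780769e-02]), 'joint_vel': array([-5.51157330e-04,  2.48826052e-05, -9.83968108e-04, -2.10077517e-04,
       -1.06068665e-03,  1.08261895e-03]), 'joint_torque': array([-1.77763544e-03, -5.44632232e+01, -2.73669183e+01,  6.44600973e-02,
        2.27582606e-02, -1.22029910e-04]), 'ee_pos': array([ 0.26533013, -0.56531584,  0.24391676]), 'eef_rot': array([-4.08256869e-04,  8.44037566e-01, -5.36283553e-01, -6.09167674e-04]), 'force': array([ 0.42490068,  0.4342008 , -0.01859481]), 'torque': array([-0.04823855, -0.01028844, -0.01635082]), 'opening': 0.08793382636145518}
0.022
scene {'fovy': 52.52077322010267, 'cx': 325.4029890520358, 'cy': 195.80046544423408, 'k1': -0.06339227740263219, 'R': array([[-0.60870947,  0.79319593,  0.01769157],
       [ 0.5939115 ,  0.47033442, -0.65272863],
       [-0.52606265, -0.38681487, -0.7573852 ]]), 't': array([ 0.32685255, -0.25774868,  1.36770867])}
top {'fovy': 51.80310572837527, 'cx': 315.10966207124085, 'cy': 199.97225450589804, 'k1': -0.106366831080855, 'R': array([[-0.02131057, -0.99971284, -0.01095919],
       [-0.99438969,  0.02233054, -0.10339487],
       [ 0.1036099 ,  0.0086943 , -0.99458001]]), 't': array([0.00138864, 0.55616235, 1.18641999])}
wrist {'fovy': 65.3325971118685, 'cx': 320.14063991549347, 'cy': 203.85098430183032, 'k1': -0.03644946877348559, 'T_tool_cam': array([[ 9.99999967e-01,  1.44867132e-05, -2.58242414e-04,
         2.61513780e-04],
       [ 6.31733844e-05,  9.54511598e-01,  2.98173785e-01,
        -8.15982431e-02],
       [ 2.50814938e-04, -2.98173791e-01,  9.54511565e-01,
        -1.39566930e-01],
       [ 0.00000000e+00,  0.00000000e+00,  0.00000000e+00,
         1.00000000e+00]])}
```

View pics/scene0.png

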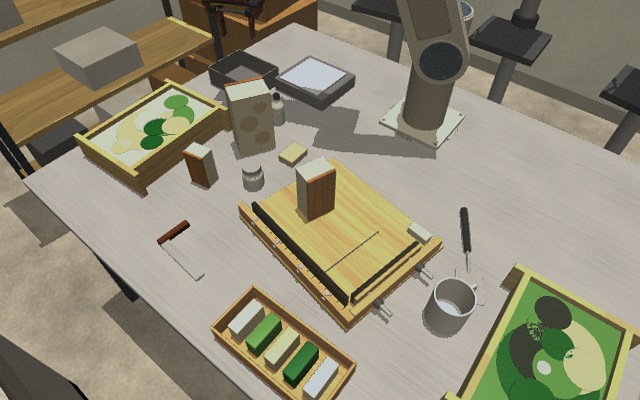

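View pics/top0.png

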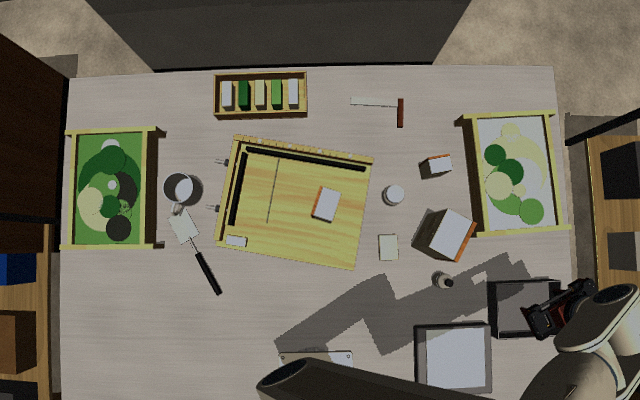

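View pics/wrist0.png

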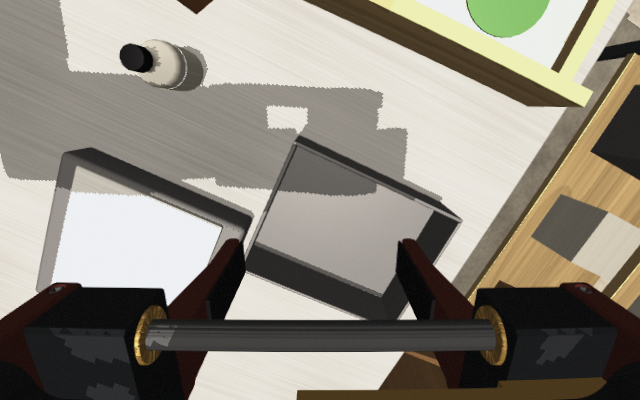

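```bash
cat > h.py <<'E'
import numpy as np, cv2
from rig import *
def K(p):
    f=200/np.tan(np.radians(p['fovy'])/2); return f
def proj(p,X,R=None,t=None):
    X=np.atleast_2d(X); R=p['R'] if R is None else R; t=p['t'] if t is None else t
    c=X@R.T+t; s=c[:,:2]/c[:,2:]; r2=(s**2).sum(1,keepdims=True)
    return s*(1+p['k1']*r2)*K(p)+[p['cx'],p['cy']]
def unproj(p,uv,z,R=None,t=None):
    R=p['R'] if R is None else R; t=p['t'] if t is None else t
    d=(np.atleast_2d(uv)-[p['cx'],p['cy']])/K(p); s=d.copy()
    for _ in range(20): s=d/(1+p['k1']*(s**2).sum(1,keepdims=True))
    r=np.c_[s,np.ones(len(s))]@R; C=-R.T@t
    return C+r*((z-C[2])/r[:,2])[:,None]
E
python3 - <<'E'
import cv2
a=cv2.imread('pics/top0.png');b=cv2.imread('pics/scene0.png')
cv2.imwrite('pics/topc.png',cv2.resize(a[120:285,190:390],None,fx=3.6,fy=3.6,interpolation=cv2.INTER_CUBIC))
cv2.imwrite('pics/scenec.png',cv2.resize(b[140:340,220:460],None,fx=3,fy=3,interpolation=cv2.INTER_CUBIC))
E
```

```text
(no output)
```

View pics/topc.png

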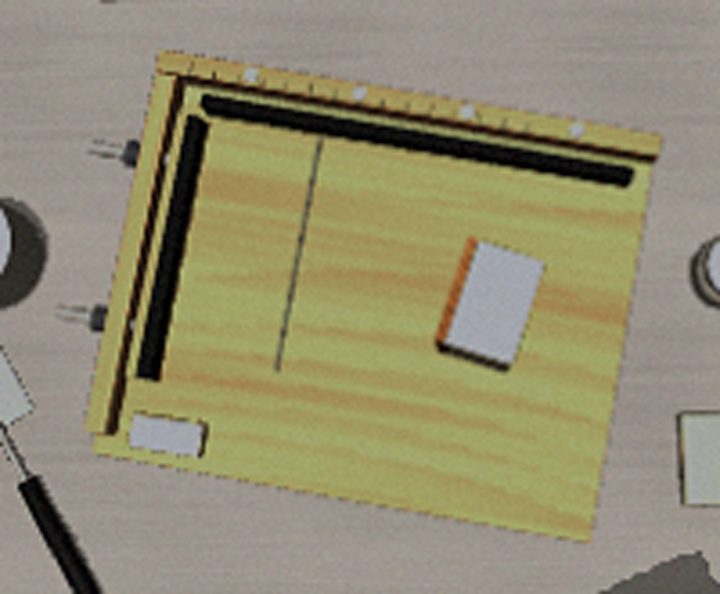

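View pics/scenec.png

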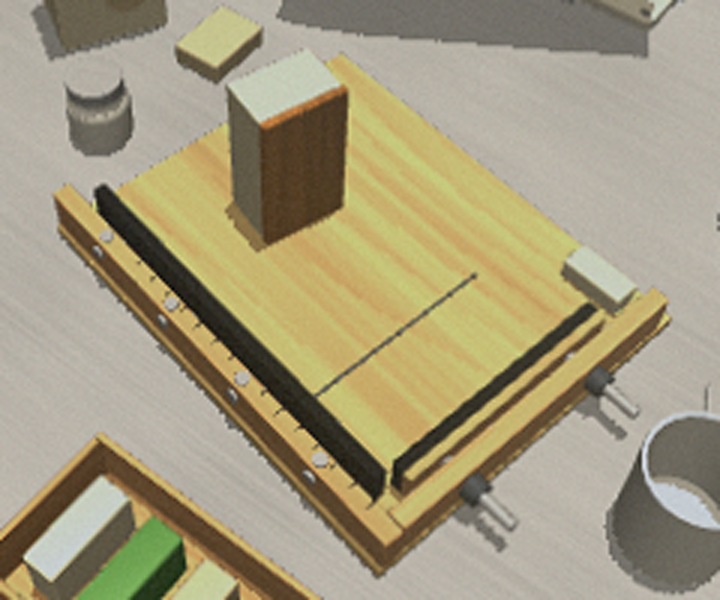

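```bash
python3 - <<'E'
from h import *
pt=camera_params('top');ps=camera_params('scene')
T=lambda l:np.array(l)/3.6+[190,120]
S=lambda l:np.array(l)/3+[220,140]
print('camC',-pt['R'].T@pt['t'],-ps['R'].T@ps['t'])
def show(n,p,uv,z):
    X=unproj(p,uv,z)[:,:2];print(n,X.round(4).tolist());return X
def yaw(a,b): d=b-a;return np.degrees(np.arctan2(d[1],d[0])),np.hypot(*d)
l=show('loaf top T',pt,T([(475,240),(545,262),(510,368),(447,345)]),.162)
print(yaw(l[3],l[0]),yaw(l[1],l[0]),l.mean(0))
l=show('loaf top S',ps,S([(347,88),(305,50),(228,88),(262,130)]),.162);print(yaw(l[0],l[3]),yaw(l[2],l[3]),l.mean(0))
l=show('loaf bottom S',ps,S([(343,206),(265,244)]),.012);print(yaw(l[0],l[1]))
l=show('fence top front T',pt,T([(203,112),(631,184)]),.052);print(yaw(l[1],l[0]))
l=show('fence top back T',pt,T([(204,96),(633,170)]),.052);print(yaw(l[1],l[0]))
l=show('fence top front S',ps,S([(106,186),(384,470)]),.052);print(yaw(l[0],l[1]))
l=show('stop top T',pt,T([(208,122),(160,379)]),.052);print(yaw(l[1],l[0]))
l=show('stop top S',ps,S([(588,305),(395,462)]),.052);print(yaw(l[0],l[1]))
l=show('bed T nr, nl',pt,T([(588,541),(92,452)]),.012);print(yaw(l[0],l[1]))
l=show('bar_a',pt,T([(133,415),(205,424),(200,457),(128,447)]),.034)
E
```

```text
camC [ 0.43014684 -0.02134626  1.23750916] [1.0715386  0.39102001 0.86185983]
loaf top T [[0.577, -0.0307], [0.5597, -0.0814], [0.4828, -0.0539], [0.5005, -0.0086]]
(np.float64(-16.124078674845), np.float64(0.07960476520501539)) (np.float64(71.1125041080835), np.float64(0.053635385416753924)) [ 0.53000812 -0.04366351]
loaf top S [[0.503, 0.0016], [0.4893, -0.0519], [0.5626, -0.0734], [0.5811, -0.023]]
(np.float64(-17.490751314603205), np.float64(0.08191893533053508)) (np.float64(69.79954223051811), np.float64(0.053656572679025905)) [ 0.53400354 -0.03667233]
loaf bottom S [[0.5026, 0.0037], [0.5792, -0.0243]]
(np.float64(-20.10018363648522), np.float64(0.0815732665631892))
fence top front T [[0.703, 0.1886], [0.635, -0.1591]]
(np.float64(78.9275531744352), np.float64(0.35428939114737334))
fence top back T [[0.7164, 0.1877], [0.6465, -0.1612]]
(np.float64(78.66352667514867), np.float64(0.35585515077710655))
fence top front S [[0.6389, -0.1524], [0.7089, 0.1929]]
(np.float64(78.55029183522352), np.float64(0.3523489666294619))
stop top T [[0.6946, 0.1844], [0.4853, 0.2241]]
(np.float64(-10.72075344864325), np.float64(0.21303459528451313))
stop top S [[0.4891, 0.2389], [0.6987, 0.1956]]
(np.float64(-11.689812442125836), np.float64(0.21407703970258982))
bed T nr, nl [[0.3469, -0.1189], [0.4276, 0.2897]]
(np.float64(78.83349296207413), np.float64(0.4164676117527728))
bar_a [[0.4572, 0.2502], [0.4488, 0.191], [0.4221, 0.1953], [0.4312, 0.2544]]
```

Candidates in the top view are the block on the cutter at (326,203), a larger block at (447,235) and a smaller one at (436,165). The one on the cutter fits: it measures about 80 x 54 mm of soap plus the liner, its top matches z = 0.162 in both cameras, and the liner faces the stop. The enlarged crops confirm this.

First I raise the tool and turn it so its x axis lies along the loaf's x.

```bash
python3 -m handwheel '[{"travel":[0,0,-4],"angular":[0,0,-9.5]},{"travel":[0,0,-4],"angular":[0,0,-9.5]},{"travel":[0,0,-4],"angular":[0,0,-9.5]},{"travel":[0,0,-4],"angular":[0,0,-9.5]},{"travel":[0,0,-4],"angular":[0,0,-9.5]}]' 145
cat >> h.py <<'E'
from scipy.spatial.transform import Rotation as Ro
def to(xyz,yaw=None):
    o=get_obs();q=o['eef_rot'];R=Ro.from_quat([q[1],q[2],q[3],q[0]]).as_matrix()
    d=R.T@(np.array(xyz)-o['ee_pos'])*100
    y=np.degrees(np.arctan2(R[1,0],R[0,0]))
    print('pos',o['ee_pos'].round(4),'yaw %.2f'%y,'zdir',R[:,2].round(3),'F',o['force'].round(2),'open',round(o['opening'],4),'t',round(o['time_s'],2))
    print('travel cm',d.round(2), 'turn z', None if yaw is None else round(y-yaw,2))
E
python3 -c "
from h import *
to((.509,-.113,.43),-17.5)"
```

```text
time_s: 0.78
ee_pos: [0.2654, -0.5655, 0.4457]
eef_rot: [-0.0, 0.989, -0.148, -0.0]
force: [0.2, -0.4, 0.6]
opening: 0.0415
pos [ 0.2654 -0.5655  0.4457] yaw -17.04 zdir [-0.     0.001 -1.   ] F [ 0.18 -0.37  0.59] open 0.0415 t 0.78
travel cm [ 10.03 -50.4    1.59] turn z 0.46
```

```bash
python3 -m handwheel '[{"travel":[1,-5,0]},{"travel":[1,-5,0]},{"travel":[1,-5,0]},{"travel":[1,-5,0]},{"travel":[1,-5,0]},{"travel":[1,-5,0]},{"travel":[1,-5,0]},{"travel":[1,-5,0]},{"travel":[1,-5,0]},{"travel":[1,-5,0]},{"travel":[0,0,0],"angular":[0,0,0]}]' 145 || python3 -m handwheel --help
python3 -c "
from h import *
to((.509,-.113,.157),-17.5)"
```

```text
pos [ 0.2654 -0.5655  0.4457] yaw -17.04 zdir [-0.     0.001 -1.   ] F [ 0.18 -0.37  0.59] open 0.0415 t 0.78
travel cm [ 10.04 -50.38  28.89] turn z 0.46invalid input
invalid input: not JSON, or not a number
```

Each row needs both fields.

```bash
python3 -m handwheel '[{"travel":[1,-5,0],"angular":[0,0,0]},{"travel":[1,-5,0],"angular":[0,0,0]},{"travel":[1,-5,0],"angular":[0,0,0]},{"travel":[1,-5,0],"angular":[0,0,0]},{"travel":[1,-5,0],"angular":[0,0,0]},{"travel":[1,-5,0],"angular":[0,0,0]},{"travel":[1,-5,0],"angular":[0,0,0]},{"travel":[1,-5,0],"angular":[0,0,0]},{"travel":[1,-5,0],"angular":[0,0,0]},{"travel":[1,-5,0],"angular":[0,0,0]},{"travel":[0,0,0],"angular":[0,0,0]}]' 145
python3 -c "
from h import *
to((.509,-.113,.157),-17.5)
cv2.imwrite('pics/wrist1.png',get_image('wrist'))"
```

```text
time_s: 2.15
ee_pos: [0.5111, -0.1158, 0.4443]
eef_rot: [-0.0, 0.989, -0.149, -0.0]
force: [-0.3, -0.6, 0.0]
opening: 0.0379
pos [ 0.5111 -0.1158  0.4443] yaw -17.11 zdir [-0.001  0.001 -1.   ] F [-0.33 -0.59  0.04] open 0.0379 t 2.15
travel cm [-0.26 -0.19 28.73] turn z 0.39
```

View pics/wrist1.png

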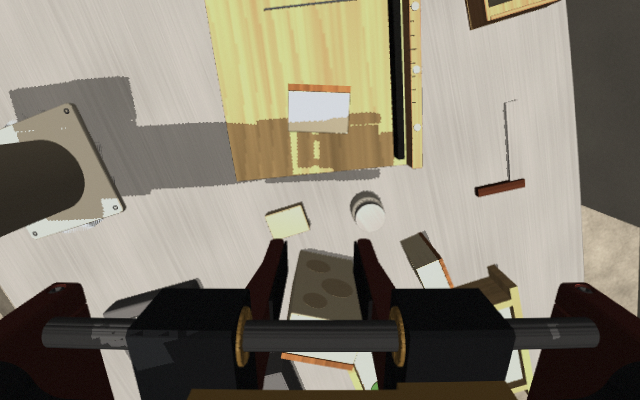

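```bash
cat >> h.py <<'E'
def wristRt(p=None):
    p=p or camera_params('wrist');o=get_obs();q=o['eef_rot'];T=np.eye(4)
    T[:3,:3]=Ro.from_quat([q[1],q[2],q[3],q[0]]).as_matrix();T[:3,3]=o['ee_pos']
    M=np.linalg.inv(T@p['T_tool_cam']);return p,M[:3,:3],M[:3,3]
E
python3 - <<'E'
from h import *
p,R,t=wristRt()
im=cv2.imread('pics/wrist1.png')
cv2.imwrite('pics/w1c.png',cv2.resize(im[70:210,230:430],None,fx=4,fy=4,interpolation=cv2.INTER_CUBIC))
l=unproj(p,[(288.5,91),(350.5,92),(349,133),(289,131)],.162,R,t)[:,:2];print(l.round(4),l.mean(0), np.linalg.norm(l-np.roll(l,1,0),axis=1))
E
```

```text
[[ 0.501  -0.0085]
 [ 0.5764 -0.0331]
 [ 0.5605 -0.0822]
 [ 0.4854 -0.0563]] [ 0.53081646 -0.04503793] [0.05020294 0.07931885 0.05157343 0.07949756]
```

View pics/w1c.png

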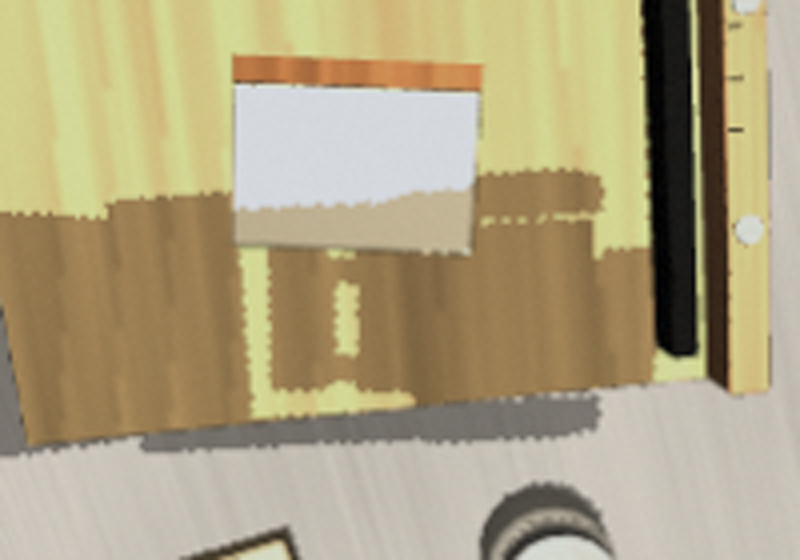

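The loaf's soap top spans (289,91) to (350,133), with its centre at (0.531, -0.045) and a yaw of about -18°. The tool stands about 38 mm behind the -y face. Next I lower it to tipping height.

```bash
python3 -m handwheel '[{"travel":[0,0,5],"angular":[0,0,1]},{"travel":[0,0,5],"angular":[0,0,0]},{"travel":[0,0,5],"angular":[0,0,0]},{"travel":[0,0,5],"angular":[0,0,0]},{"travel":[0,0,5],"angular":[0,0,0]},{"travel":[0,0,3.7],"angular":[0,0,0]},{"travel":[0,0,0],"angular":[0,0,0]}]'
python3 -m handwheel '[{"travel":[0,-1,0],"angular":[0,0,0]},{"travel":[0,-1,0],"angular":[0,0,0]},{"travel":[0,-0.5,0],"angular":[0,0,0]},{"travel":[0,-0.3,0],"angular":[0,0,0]},{"travel":[0,-0.3,0],"angular":[0,0,0]}]'
python3 -c "
from h import *
to((.523,-.070,.157),-18)"
```

```text
time_s: 3.08
ee_pos: [0.5077, -0.1191, 0.1554]
eef_rot: [-0.0, 0.987, -0.16, -0.003]
force: [-0.0, -0.4, 0.3]
opening: 0.0379
time_s: 3.7
ee_pos: [0.5201, -0.0887, 0.158]
eef_rot: [0.0, 0.987, -0.159, 0.0]
force: [-0.4, -0.5, 0.1]
opening: 0.0378
pos [ 0.5201 -0.0887  0.158 ] yaw -18.34 zdir [ 0. -0. -1.] F [-0.44 -0.55  0.06] open 0.0378 t 3.7
travel cm [-0.31 -1.86  0.1 ] turn z -0.34
```

```bash
python3 -m handwheel '[{"travel":[0,-0.3,0],"angular":[0,0,0]},{"travel":[0,-0.3,0],"angular":[0,0,0]},{"travel":[0,-0.3,0],"angular":[0,0,0]},{"travel":[0,-0.3,0],"angular":[0,0,0]},{"travel":[0,-0.3,0],"angular":[0,0,0]},{"travel":[0,-0.3,0],"angular":[0,0,0]},{"travel":[0,-0.3,0],"angular":[0,0,0]}]'
python3 -c "
from h import *
to((.523,-.070,.157),-18)
cv2.imwrite('pics/scene2.png',get_image('scene')[120:320,180:460])"
```

```text
time_s: 4.58
ee_pos: [0.5267, -0.0689, 0.1578]
eef_rot: [0.0, 0.987, -0.16, 0.0]
force: [0.1, -1.9, 1.1]
opening: 0.038
pos [ 0.5267 -0.0689  0.1578] yaw -18.36 zdir [ 0. -0. -1.] F [ 0.09 -1.94  1.06] open 0.038 t 4.58
travel cm [-0.31  0.22  0.07] turn z -0.36
```

View pics/scene2.png

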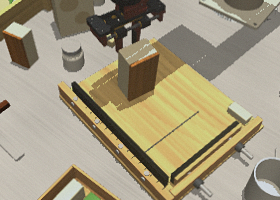

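Contact at about 2 N, and the loaf is starting to lean. I continue pushing.

```bash
python3 -m handwheel '[{"travel":[0,-0.4,0],"angular":[0,0,0]},{"travel":[0,-0.4,0],"angular":[0,0,0]},{"travel":[0,-0.4,0],"angular":[0,0,0]},{"travel":[0,-0.4,0],"angular":[0,0,0]},{"travel":[0,-0.4,0],"angular":[0,0,0]},{"travel":[0,-0.4,0],"angular":[0,0,0]},{"travel":[0,-0.4,0],"angular":[0,0,0]}]'
python3 -m handwheel '[{"travel":[0,-0.4,0],"angular":[0,0,0]},{"travel":[0,-0.4,0],"angular":[0,0,0]},{"travel":[0,-0.4,0],"angular":[0,0,0]},{"travel":[0,-0.4,0],"angular":[0,0,0]},{"travel":[0,-0.4,0],"angular":[0,0,0]}]'
python3 -c "
from h import *
to((.523,-.070,.157),-18)
cv2.imwrite('pics/scene3.png',get_image('scene')[120:320,180:460])"
```

```text
time_s: 5.5
ee_pos: [0.5354, -0.0421, 0.1576]
eef_rot: [-0.0, 0.987, -0.16, -0.0]
force: [-0.5, -0.5, 0.2]
opening: 0.0379
time_s: 6.12
ee_pos: [0.5417, -0.0232, 0.1577]
eef_rot: [-0.0, 0.987, -0.16, -0.0]
force: [-0.0, 0.3, -0.2]
opening: 0.0378
pos [ 0.5417 -0.0232  0.1577] yaw -18.36 zdir [-0.  0. -1.] F [-0.02  0.28 -0.21] open 0.0378 t 6.12
travel cm [-0.31  5.03  0.07] turn z -0.36
```

View pics/scene3.png

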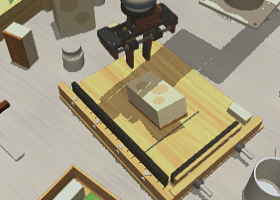

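The loaf fell over and lies on the bed. I raise the tool, back off and locate it.

```bash
python3 -m handwheel '[{"travel":[0,3,-4],"angular":[0,0,0]},{"travel":[0,5,-5],"angular":[0,0,0]},{"travel":[0,5,-5],"angular":[0,0,0]},{"travel":[0,0,-5],"angular":[0,0,0]},{"travel":[0,0,0],"angular":[0,0,0]},{"travel":[0,0,0],"angular":[0,0,0]}]'
cat > look.py <<'E'
import sys
from h import *
n=sys.argv[1]
p,R,t=wristRt(); im=get_image('wrist'); np.savez(f'pics/{n}.npz',R=R,t=t)
cv2.imwrite(f'pics/{n}.png',im)
a=cv2.resize(get_image('top')[120:270,200:380],None,fx=4,fy=4,interpolation=cv2.INTER_CUBIC);cv2.imwrite(f'pics/{n}t.png',a)
E
python3 look.py w4
```

```text
time_s: 6.92
ee_pos: [0.504, -0.1356, 0.3355]
eef_rot: [-0.0, 0.987, -0.159, -0.0]
force: [-0.1, 0.3, -0.7]
opening: 0.0381
```

View pics/w4.png

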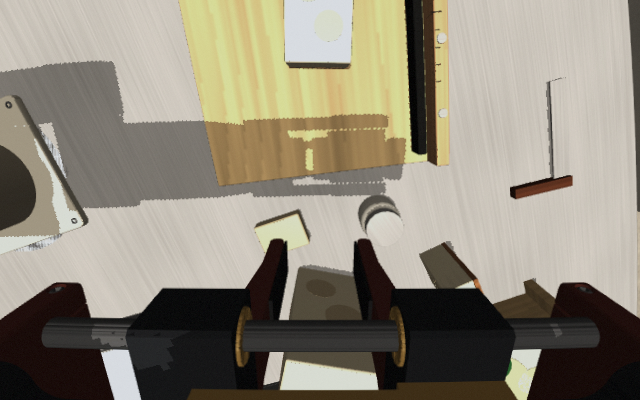

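View pics/w4t.png

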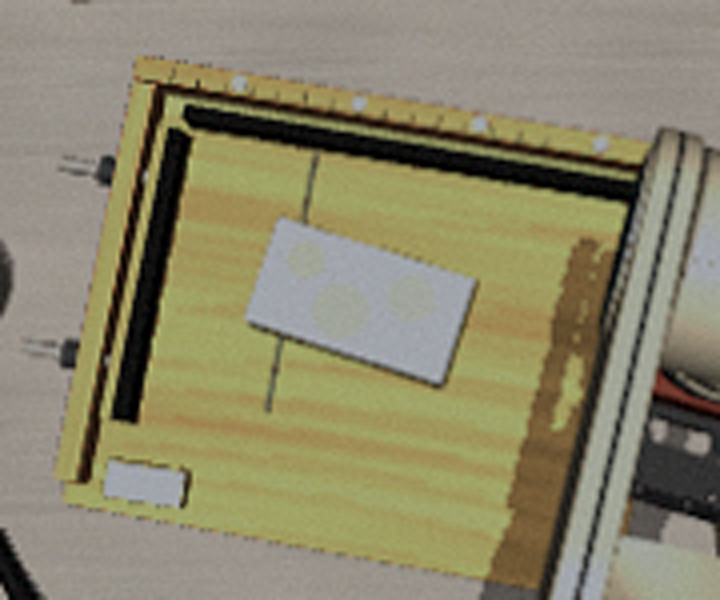

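```bash
python3 - <<'E'
from h import *
p=camera_params('top')
T=lambda l:np.array(l)/4+[200,120]
l=unproj(p,T([(283,217),(477,282),(443,385),(248,323)]),.072)[:,:2]
print(l.round(4),l.mean(0),np.linalg.norm(l-np.roll(l,1,0),axis=1))
d=l[0]-l[1];print('yaw len',np.degrees(np.arctan2(d[1],d[0])))
z=np.load('pics/w4.npz');pw=camera_params('wrist')
print(unproj(pw,[(286,63),(351,64)],.072,z['R'],z['t']).round(4))
a=np.radians(-11.3);xc=np.array([np.cos(a),np.sin(a)]);yc=np.array([-xc[1],xc[0]])
print('cutter coords',(l@np.c_[xc,yc]).round(4))
f=unproj(p,T([(185,128),(630,201)]),.016)[:,:2];print('fence low',(f@np.c_[xc,yc]).round(4), np.degrees(np.arctan2(*(f[0]-f[1])[::-1])))
f=unproj(p,T([(188,137),(138,423)]),.016)[:,:2];print('stop low',(f@np.c_[xc,yc]).round(4))
c=l.mean(0)-xc*(.040+.060);print('start',c)
to((c[0],c[1],.30),-101.3)
E
```

```text
[[ 0.6287  0.1146]
 [ 0.5785 -0.0235]
 [ 0.5055  0.0022]
 [ 0.5527  0.1404]] [0.56633337 0.05842862] [0.0802062  0.14703043 0.07739133 0.14610246]
yaw len 70.0237259918923
[[ 0.5064  0.0028  0.072 ]
 [ 0.5797 -0.0228  0.072 ]]
cutter coords [[0.594  0.2356]
 [0.5719 0.0903]
 [0.4952 0.1012]
 [0.5145 0.246 ]]
fence low [[ 0.6566  0.3304]
 [ 0.6593 -0.011 ]] 79.15688899184136
stop low [[0.6501 0.3268]
 [0.4308 0.322 ]]
start [0.46827191 0.07802324]
pos [ 0.5036 -0.1353  0.3345] yaw -18.33 zdir [-0.003  0.001 -1.   ] F [ 0.55  0.75 -0.59] open 0.0381 t 7.03
travel cm [-10.06 -19.14   3.48] turn z 82.97
```

```bash
python3 -m handwheel '[{"travel":[-2.5,-4.8,0],"angular":[0,0,0]},{"travel":[-2.5,-4.8,0],"angular":[0,0,0]},{"travel":[-2.5,-4.8,0],"angular":[0,0,0]},{"travel":[-2.5,-4.8,0],"angular":[0,0,0]},{"travel":[0,0,0],"angular":[0,0,10.4]},{"travel":[0,0,0],"angular":[0,0,10.4]},{"travel":[0,0,0],"angular":[0,0,10.4]},{"travel":[0,0,0],"angular":[0,0,10.4]},{"travel":[0,0,0],"angular":[0,0,10.4]},{"travel":[0,0,0],"angular":[0,0,10.4]},{"travel":[0,0,0],"angular":[0,0,10.4]},{"travel":[0,0,0],"angular":[0,0,10.4]}]' 0
python3 -m handwheel '[{"travel":[0,0,0],"angular":[0,0,0]}]'
python3 -c "
from h import *
to((.468,.078,.047),-101.3)"
```

```text
time_s: 8.52
ee_pos: [0.4692, 0.0782, 0.3344]
eef_rot: [-0.001, -0.63, 0.776, 0.001]
force: [-0.7, -0.8, 0.4]
opening: 0.0876
time_s: 8.65
ee_pos: [0.4693, 0.0781, 0.3347]
eef_rot: [-0.001, -0.633, 0.774, 0.001]
force: [-0.8, -0.5, 0.4]
opening: 0.0878
pos [0.4693 0.0781 0.3347] yaw -101.43 zdir [-0.003 -0.    -1.   ] F [-0.83 -0.5   0.41] open 0.0878 t 8.65
travel cm [1.000e-02 6.000e-02 2.877e+01] turn z -0.13
```

```bash
python3 -m handwheel '[{"travel":[0,0,5],"angular":[0,0,0]},{"travel":[0,0,5],"angular":[0,0,0]},{"travel":[0,0,5],"angular":[0,0,0]},{"travel":[0,0,5],"angular":[0,0,0]},{"travel":[0,0,4],"angular":[0,0,0]},{"travel":[0,0,3],"angular":[0,0,0]},{"travel":[0,0,1.5],"angular":[0,0,0]},{"travel":[0,0,0],"angular":[0,0,0]}]'
python3 -m handwheel '[{"travel":[0,-0.8,0],"angular":[0,0,0]},{"travel":[0,-0.8,0],"angular":[0,0,0]},{"travel":[0,-0.8,0],"angular":[0,0,0]},{"travel":[0,-0.5,0],"angular":[0,0,0]},{"travel":[0,-0.5,0],"angular":[0,0,0]},{"travel":[0,-0.5,0],"angular":[0,0,0]},{"travel":[0,-0.5,0],"angular":[0,0,0]},{"travel":[0,-0.5,0],"angular":[0,0,0]},{"travel":[0,-0.5,0],"angular":[0,0,0]}]'
python3 -c "
from h import *
to((.468,.078,.047),-101.3)"
```

```text
time_s: 9.65
ee_pos: [0.4692, 0.0779, 0.0502]
eef_rot: [-0.001, -0.633, 0.774, 0.001]
force: [0.4, -0.0, 0.7]
opening: 0.0875
time_s: 10.78
ee_pos: [0.5228, 0.067, 0.0509]
eef_rot: [-0.0, -0.632, 0.775, 0.0]
force: [-0.8, 0.2, -1.1]
opening: 0.0878
pos [0.5228 0.067  0.0509] yaw -101.56 zdir [-0.001 -0.    -1.   ] F [-0.83  0.23 -1.11] open 0.0878 t 10.78
travel cm [0.02 5.59 0.39] turn z -0.26
```

```bash
python3 -m handwheel '[{"travel":[0,-0.5,0],"angular":[0,0,0]},{"travel":[0,-0.5,0],"angular":[0,0,0]},{"travel":[0,-0.5,0],"angular":[0,0,0]},{"travel":[0,-0.5,0],"angular":[0,0,0]}]'
python3 -m handwheel '[{"travel":[0,-0.5,0],"angular":[0,0,0]},{"travel":[0,-0.5,0],"angular":[0,0,0]},{"travel":[0,-0.5,0],"angular":[0,0,0]},{"travel":[0,-0.5,0],"angular":[0,0,0]}]'
python3 look.py w5
python3 -c "
from h import *
to((.468,.078,.047),-101.3)"
```

```text
time_s: 11.28
ee_pos: [0.5427, 0.063, 0.051]
eef_rot: [-0.0, -0.632, 0.775, 0.0]
force: [-2.5, 0.6, -2.2]
opening: 0.088
time_s: 11.78
ee_pos: [0.5624, 0.059, 0.051]
eef_rot: [0.0, -0.632, 0.775, 0.0]
force: [-1.9, 0.1, -0.9]
opening: 0.088
pos [0.5631 0.059  0.0513] yaw -101.57 zdir [ 0.002  0.    -1.   ] F [-0.42 -0.05 -0.7 ] open 0.0877 t 11.88
travel cm [0.04 9.7  0.41] turn z -0.27
```

View pics/w5.png

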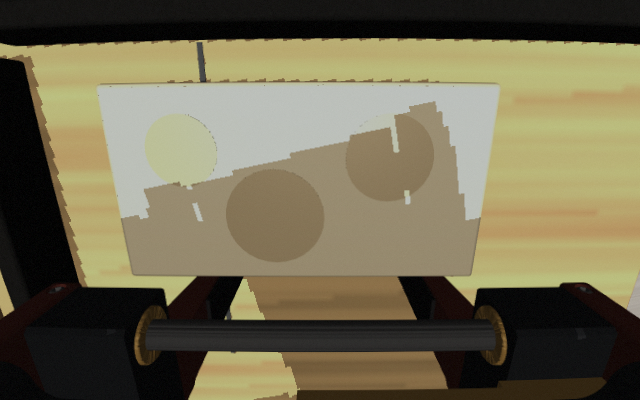

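View pics/w5t.png

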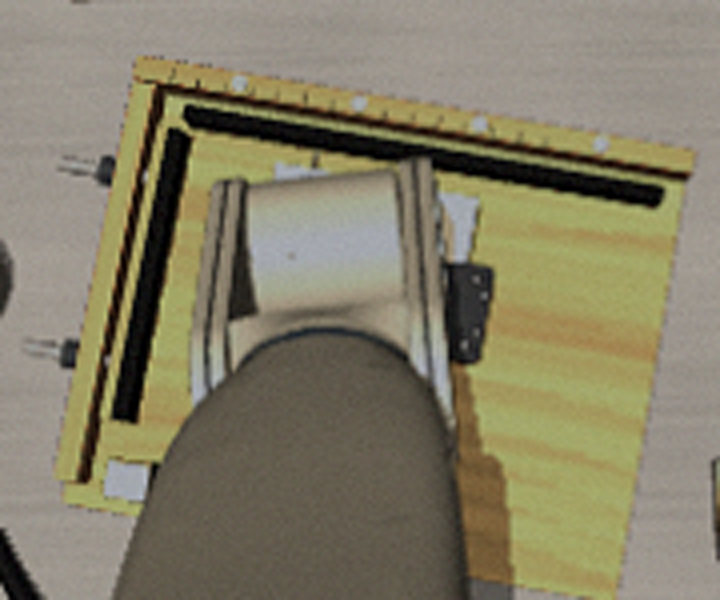

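```bash
cat > edge.py <<'E'
import sys
from h import *
n=sys.argv[1]; im=cv2.imread(f'pics/{n}.png'); g=im.sum(2).astype(float)/3
z=np.load(f'pics/{n}.npz');pw=camera_params('wrist')
pts=[];lp=[]
for c in range(120,500,4):
    if 185<c<215: continue
    col=g[:,c]; d=np.where(col[:int(sys.argv[2])]<60)[0]
    if len(d): pts.append((c,d.max()+.5))
u=unproj(pw,pts,.016,z['R'],z['t'])[:,:2]
v=cv2.fitLine(u.astype(np.float32),cv2.DIST_HUBER,0,.001,.001).ravel()
print('fence dir',np.degrees(np.arctan2(v[1],v[0])),v[2:],'n',len(u),'rows',pts[0],pts[-1])
E
python3 edge.py w5 80
python3 - <<'E'
from h import *
z=np.load('pics/w5.npz');pw=camera_params('wrist')
l=unproj(pw,[(98,86),(500,84),(471,276),(132,276)],.072,z['R'],z['t'])[:,:2]
print(l.round(4));d=l[0]-l[1];print(np.degrees(np.arctan2(d[1],d[0])),np.linalg.norm(d))
d=l[3]-l[2];print(np.degrees(np.arctan2(d[1],d[0])))
E
```

```text
fence dir 78.68474 [0.6816143  0.06540974] n 88 rows (120, np.float64(41.5)) (496, np.float64(39.5))
[[ 0.6665  0.1197]
 [ 0.6376 -0.0234]
 [ 0.5608 -0.0082]
 [ 0.5903  0.1366]]
78.59189390218216 0.14598546686147865
78.5125572967232
```

The tool sees the loaf square to it, with its front edge at rows 84–86. The fence pad's lower edge is at rows 40–42, so the two are parallel within 0.2° with a gap of about 26 mm. I close in.

```bash
python3 -m handwheel '[{"travel":[0,-0.4,0],"angular":[0,0,-0.3]},{"travel":[0,-0.4,0],"angular":[0,0,0]},{"travel":[0,-0.4,0],"angular":[0,0,0]},{"travel":[0,-0.4,0],"angular":[0,0,0]},{"travel":[0,-0.3,0],"angular":[0,0,0]}]'
python3 -m handwheel '[{"travel":[0,-0.2,0],"angular":[0,0,0]},{"travel":[0,-0.1,0],"angular":[0,0,0]},{"travel":[0,-0.1,0],"angular":[0,0,0]}]'
python3 -m handwheel '[{"travel":[0,-0.1,0],"angular":[0,0,0]},{"travel":[0,-0.1,0],"angular":[0,0,0]}]'
```

```text
time_s: 12.5
ee_pos: [0.5809, 0.0553, 0.0511]
eef_rot: [0.0, -0.634, 0.773, 0.0]
force: [-4.1, 0.9, 2.1]
opening: 0.0883
time_s: 12.88
ee_pos: [0.5846, 0.0546, 0.0511]
eef_rot: [-0.0, -0.634, 0.773, 0.0]
force: [-3.7, 1.2, 2.4]
opening: 0.088
time_s: 13.12
ee_pos: [0.5864, 0.0542, 0.051]
eef_rot: [-0.0, -0.634, 0.773, 0.0]
force: [-5.3, 1.5, 3.6]
opening: 0.0875
```

```bash
for i in 1 2; do :; done; python3 -m handwheel '[{"travel":[0,-0.1,0],"angular":[0,0,0]}]'
python3 -m handwheel '[{"travel":[0,-0.1,0],"angular":[0,0,0]}]'
python3 -m handwheel '[{"travel":[0,-0.05,0],"angular":[0,0,0]}]'
```

```text
time_s: 13.25
ee_pos: [0.5867, 0.0541, 0.051]
eef_rot: [-0.001, -0.634, 0.773, 0.001]
force: [-8.0, 2.3, 5.9]
opening: 0.0876
time_s: 13.38
ee_pos: [0.5869, 0.054, 0.0509]
eef_rot: [-0.001, -0.634, 0.773, 0.001]
force: [-10.2, 3.2, 7.3]
opening: 0.0879
time_s: 13.5
ee_pos: [0.587, 0.054, 0.0508]
eef_rot: [-0.002, -0.634, 0.773, 0.001]
force: [-10.2, 3.0, 7.9]
opening: 0.088
```

Fz has risen to 8 N. The wrist flexes, so the fingers bear on the loaf's upper edge. I back off, tilt the tips forward so they push lower, at pad height, and press again.

```bash
python3 -m handwheel '[{"travel":[0,0.3,0],"angular":[0,0,0]},{"travel":[0,0.5,0],"angular":[0,0,0]},{"travel":[0,0,0],"angular":[4,0,0]},{"travel":[0,0,0],"angular":[0,0,0]}]'
python3 look.py w6;python3 -c "
from h import *
to((.468,.078,.047),-101.3)"
```

```text
time_s: 14.0
ee_pos: [0.5806, 0.0553, 0.0511]
eef_rot: [0.022, -0.634, 0.772, -0.027]
force: [0.5, -0.9, -0.2]
opening: 0.0877
pos [0.5816 0.0553 0.0513] yaw -101.26 zdir [ 0.068 -0.013 -0.998] F [-0.11 -0.59  0.01] open 0.0879 t 14.1
travel cm [-1.000e-02  1.159e+01 -3.800e-01] turn z 0.04
```

View pics/w6.png

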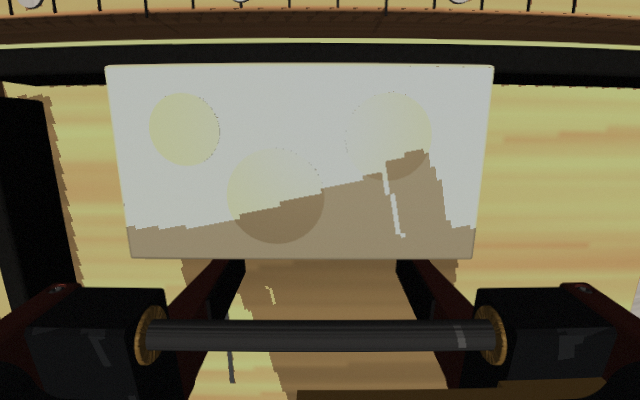

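```bash
python3 -m handwheel '[{"travel":[0,-0.3,0.02],"angular":[0,0,0]},{"travel":[0,-0.1,0.01],"angular":[0,0,0]}]'
python3 -m handwheel '[{"travel":[0,-0.1,0.01],"angular":[0,0,0]}]'
python3 -m handwheel '[{"travel":[0,-0.1,0.01],"angular":[0,0,0]}]'
python3 -m handwheel '[{"travel":[0,-0.1,0],"angular":[0,0,0]}]'
```

```text
time_s: 14.35
ee_pos: [0.5853, 0.0544, 0.051]
eef_rot: [0.022, -0.634, 0.773, -0.027]
force: [-2.7, 0.4, 2.4]
opening: 0.0878
time_s: 14.48
ee_pos: [0.5854, 0.0543, 0.0508]
eef_rot: [0.021, -0.634, 0.773, -0.026]
force: [-5.4, 1.3, 4.1]
opening: 0.0878
time_s: 14.6
ee_pos: [0.5855, 0.0541, 0.0506]
eef_rot: [0.021, -0.634, 0.773, -0.026]
force: [-6.8, 2.5, 5.4]
opening: 0.088
time_s: 14.72
ee_pos: [0.5858, 0.054, 0.0506]
eef_rot: [0.02, -0.634, 0.773, -0.025]
force: [-9.3, 3.5, 7.0]
opening: 0.0879
```

```bash
python3 -m handwheel '[{"travel":[0,-0.05,-0.1],"angular":[0,0,0]}]'
python3 -m handwheel '[{"travel":[0,-0.1,-0.1],"angular":[0,0,0]}]'
python3 -m handwheel '[{"travel":[0,-0.1,-0.05],"angular":[0,0,0]}]'
```

```text
time_s: 14.85
ee_pos: [0.5859, 0.0539, 0.051]
eef_rot: [0.02, -0.634, 0.773, -0.025]
force: [-5.8, 2.4, -4.2]
opening: 0.088
time_s: 14.98
ee_pos: [0.5861, 0.0538, 0.0516]
eef_rot: [0.019, -0.634, 0.773, -0.025]
force: [-7.1, 4.3, -5.1]
opening: 0.0878
time_s: 15.1
ee_pos: [0.5863, 0.0537, 0.0518]
eef_rot: [0.019, -0.634, 0.773, -0.024]
force: [-8.4, 4.6, -5.4]
opening: 0.0879
```

```bash
python3 -m handwheel '[{"travel":[0,-0.1,0.06],"angular":[0,0,0]}]'
python3 -m handwheel '[{"travel":[0,-0.1,0.01],"angular":[0,0,0]}]'
```

```text
time_s: 15.22
ee_pos: [0.5868, 0.0536, 0.051]
eef_rot: [0.018, -0.634, 0.773, -0.024]
force: [-10.0, 5.9, -0.7]
opening: 0.0879
time_s: 15.35
ee_pos: [0.5871, 0.0536, 0.051]
eef_rot: [0.018, -0.634, 0.773, -0.023]
force: [-14.2, 7.2, 0.4]
opening: 0.0876
```

```bash
python3 -m handwheel '[{"travel":[0,0,0],"angular":[0,0,0]},{"travel":[0,0,0],"angular":[0,0,0]},{"travel":[0,0,0],"angular":[0,0,0]}]'
python3 -m handwheel '[{"travel":[0,0,0],"angular":[0,0,0]},{"travel":[0,0,0],"angular":[0,0,0]},{"travel":[0,0,0],"angular":[0,0,0]},{"travel":[0,0,0],"angular":[0,0,0]}]'
python3 -m handwheel '[{"travel":[0,0,0],"angular":[0,0,0]},{"travel":[0,0,0],"angular":[0,0,0]},{"travel":[0,0,0],"angular":[0,0,0]},{"travel":[0,0,0],"angular":[0,0,0]},{"travel":[0,0,0],"angular":[0,0,0]}]'
python3 look.py w7
```

```text
time_s: 15.72
ee_pos: [0.5871, 0.0536, 0.051]
eef_rot: [0.018, -0.634, 0.773, -0.023]
force: [-11.1, 5.5, -1.0]
opening: 0.0876
time_s: 16.23
ee_pos: [0.5871, 0.0536, 0.0511]
eef_rot: [0.018, -0.634, 0.773, -0.023]
force: [-10.8, 5.8, -0.1]
opening: 0.0877
time_s: 16.85
ee_pos: [0.5871, 0.0536, 0.051]
eef_rot: [0.018, -0.634, 0.773, -0.023]
force: [-11.3, 6.2, -1.0]
opening: 0.0879
```

View pics/w7.png

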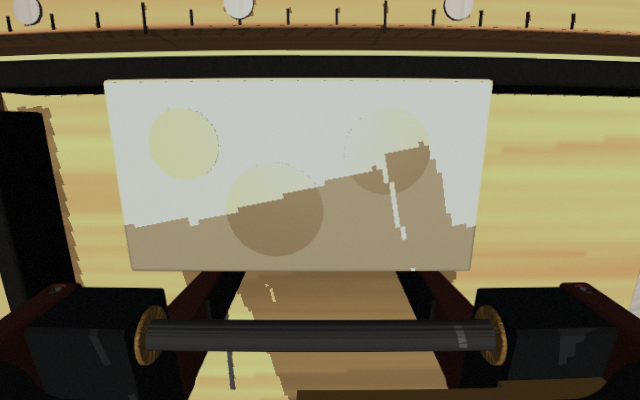

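The force settled at about 12 N normal, so I add a little and hold again.

```bash
python3 -m handwheel '[{"travel":[0,-0.1,0.01],"angular":[0,0,0]},{"travel":[0,0,0],"angular":[0,0,0]}]'
python3 -m handwheel '[{"travel":[-0.04,-0.1,0.01],"angular":[0,0,0]},{"travel":[0,0,0],"angular":[0,0,0]}]'
```

```text
time_s: 17.2
ee_pos: [0.5874, 0.0535, 0.051]
eef_rot: [0.017, -0.634, 0.773, -0.023]
force: [-14.9, 6.9, 1.7]
opening: 0.0878
time_s: 17.45
ee_pos: [0.5876, 0.0536, 0.051]
eef_rot: [0.017, -0.634, 0.773, -0.022]
force: [-16.4, 5.6, 5.3]
opening: 0.0875
```

```bash
python3 -m handwheel '[{"travel":[0,0.05,-0.02],"angular":[0,0,0]},{"travel":[0,0,0],"angular":[0,0,0]}]'
python3 -m handwheel '[{"travel":[0,0,0],"angular":[0,0,0]},{"travel":[0,0,0],"angular":[0,0,0]},{"travel":[0,0,0],"angular":[0,0,0]},{"travel":[0,0,0],"angular":[0,0,0]},{"travel":[0,0,0],"angular":[0,0,0]},{"travel":[0,0,0],"angular":[0,0,0]}]'
python3 -m handwheel '[{"travel":[0,0,0],"angular":[0,0,0]},{"travel":[0,0,0],"angular":[0,0,0]},{"travel":[0,0,0],"angular":[0,0,0]},{"travel":[0,0,0],"angular":[0,0,0]},{"travel":[0,0,0],"angular":[0,0,0]}]'
```

```text
time_s: 17.7
ee_pos: [0.5875, 0.0536, 0.051]
eef_rot: [0.017, -0.634, 0.773, -0.023]
force: [-14.2, 5.5, 2.3]
opening: 0.088
time_s: 18.45
ee_pos: [0.5876, 0.0536, 0.051]
eef_rot: [0.017, -0.634, 0.773, -0.023]
force: [-14.1, 5.6, 2.1]
opening: 0.0879
time_s: 19.08
ee_pos: [0.5876, 0.0535, 0.051]
eef_rot: [0.017, -0.634, 0.773, -0.023]
force: [-14.6, 5.2, 1.4]
opening: 0.0882
```

That held 15.2 N normal for more than 1.3 s. I release gently and raise.

```bash
python3 -m handwheel '[{"travel":[0,0.1,0],"angular":[0,0,0]},{"travel":[0,0.2,0],"angular":[0,0,0]},{"travel":[0,0.3,0],"angular":[0,0,0]},{"travel":[0,0.5,0],"angular":[0,0,0]},{"travel":[0,1,0],"angular":[-4,0,0]},{"travel":[0,1,-3],"angular":[0,0,0]},{"travel":[0,1,-5],"angular":[0,0,0]},{"travel":[0,0,-5],"angular":[0,0,0]},{"travel":[0,0,0],"angular":[0,0,0]}]'
python3 look.py w8;python3 edge.py w7 130; python3 -c "
from h import *
z=np.load('pics/w7.npz');pw=camera_params('wrist')
l=unproj(pw,[(104,81),(492,80),(470,270),(131,270)],.072,z['R'],z['t'])[:,:2]
print(l.round(4));d=l[0]-l[1];print(np.degrees(np.arctan2(d[1],d[0])),np.linalg.norm(d))
to((.468,.078,.047),-101.3)"
```

```text
time_s: 20.2
ee_pos: [0.5572, 0.0614, 0.1865]
eef_rot: [0.004, -0.634, 0.773, -0.003]
force: [0.4, 0.9, -0.2]
opening: 0.0878
fence dir 78.61976 [0.68656445 0.04275062] n 88 rows (120, np.float64(78.5)) (496, np.float64(92.5))
[[ 0.6921  0.1156]
 [ 0.6634 -0.0282]
 [ 0.5872 -0.0134]
 [ 0.616   0.1315]]
78.74485099538208 0.1465817136552047
pos [0.5545 0.0611 0.1826] yaw -101.26 zdir [ 0.003  0.    -1.   ] F [-0.14 -0.56 -0.34] open 0.0878 t 20.3
travel cm [ 0.04  8.85 13.54] turn z 0.04
```

View pics/w8.png

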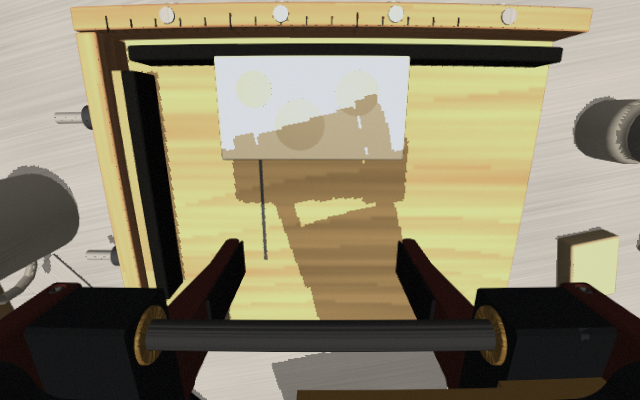

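The loaf lies flat along the fence from (215,57) to (409,57). Now I turn 90° and go to its -y end.

```bash
python3 -m handwheel '[{"travel":[0,0,0],"angular":[0,0,-10]},{"travel":[0,0,0],"angular":[0,0,-10]},{"travel":[0,0,0],"angular":[0,0,-10]},{"travel":[0,0,0],"angular":[0,0,-10]},{"travel":[0,0,0],"angular":[0,0,-10]},{"travel":[0,0,0],"angular":[0,0,-10]},{"travel":[0,0,0],"angular":[0,0,-10]},{"travel":[0,0,0],"angular":[0,0,-10]},{"travel":[0,0,0],"angular":[0,0,-10]},{"travel":[0,0,0],"angular":[0,0,0]}]' 145
python3 -c "
from h import *
to((.6155,-.070,.051),-11.3)"
```

```text
time_s: 21.55
ee_pos: [0.5531, 0.061, 0.1802]
eef_rot: [0.0, 0.995, -0.099, -0.001]
force: [0.1, -0.5, 0.3]
opening: 0.0381
pos [0.5531 0.061  0.1802] yaw -11.35 zdir [-0.002 -0.    -1.   ] F [ 0.13 -0.48  0.25] open 0.0381 t 21.55
travel cm [ 8.73 11.6  12.91] turn z -0.05
```

```bash
python3 -m handwheel '[{"travel":[4.4,5.8,0],"angular":[0,0,0]},{"travel":[4.3,5.8,0],"angular":[0,0,0]},{"travel":[0,0,0],"angular":[0,0,0]},{"travel":[0,0,5],"angular":[4,0,0]},{"travel":[0,0,5],"angular":[0,0,0]},{"travel":[0,0.7,2.9],"angular":[0,0,0]},{"travel":[0,0,0],"angular":[0,0,0]}]'
python3 look.py w9; python3 -c "
from h import *
to((.6253,-.0208,.051),-11.3)"
```

```text
time_s: 22.42
ee_pos: [0.6047, -0.0521, 0.0497]
eef_rot: [-0.035, 0.994, -0.099, 0.0]
force: [-0.2, -0.5, 0.6]
opening: 0.0378
pos [ 0.6074 -0.0524  0.0528] yaw -11.32 zdir [ 0.013  0.069 -0.998] F [-0.07 -0.18  0.73] open 0.0378 t 22.52
travel cm [ 1.14 -3.43  0.42] turn z -0.02
```

View pics/w9.png

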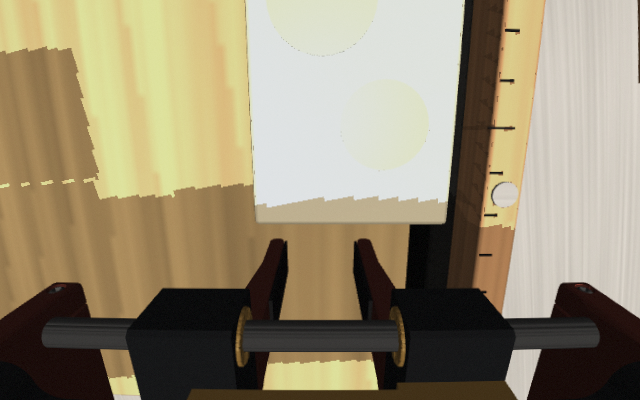

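```bash
python3 -m handwheel '[{"travel":[1.1,0,0.3],"angular":[0,0,0]},{"travel":[0,-0.6,0.04],"angular":[0,0,0]},{"travel":[0,-0.6,0.04],"angular":[0,0,0]},{"travel":[0,-0.3,0.02],"angular":[0,0,0]},{"travel":[0,-0.3,0.02],"angular":[0,0,0]},{"travel":[0,-0.3,0.02],"angular":[0,0,0]},{"travel":[0,-0.3,0.02],"angular":[0,0,0]}]'
python3 -c "
from h import *
to((.6253,-.0208,.051),-11.3)"
```

```text
time_s: 23.4
ee_pos: [0.6226, -0.0317, 0.0496]
eef_rot: [-0.034, 0.995, -0.098, 0.003]
force: [-3.2, -3.1, 1.4]
opening: 0.0378
pos [ 0.6226 -0.0317  0.0496] yaw -11.25 zdir [ 0.013  0.068 -0.998] F [-3.21 -3.1   1.44] open 0.0378 t 23.4
travel cm [ 0.05 -1.13 -0.07] turn z 0.05
```

```bash
python3 -m handwheel '[{"travel":[0,-0.4,0.03],"angular":[0,0,0]},{"travel":[0,-0.4,0.03],"angular":[0,0,0]},{"travel":[0,-0.4,0.03],"angular":[0,0,0]},{"travel":[0,-0.4,0.03],"angular":[0,0,0]},{"travel":[0,-0.4,0.03],"angular":[0,0,0]}]'
python3 look.py w10; python3 -c "
from h import *
to((.6253,-.0208,.051),-11.3)"
```

```text
time_s: 24.02
ee_pos: [0.6268, -0.0115, 0.0495]
eef_rot: [-0.035, 0.995, -0.098, 0.003]
force: [-2.7, -3.6, 3.0]
opening: 0.0377
pos [ 0.6269 -0.0111  0.0494] yaw -11.25 zdir [ 0.014  0.069 -0.998] F [-1.12 -0.73  0.33] open 0.0376 t 24.12
travel cm [ 0.03  0.97 -0.22] turn z 0.05
```

View pics/w10.png

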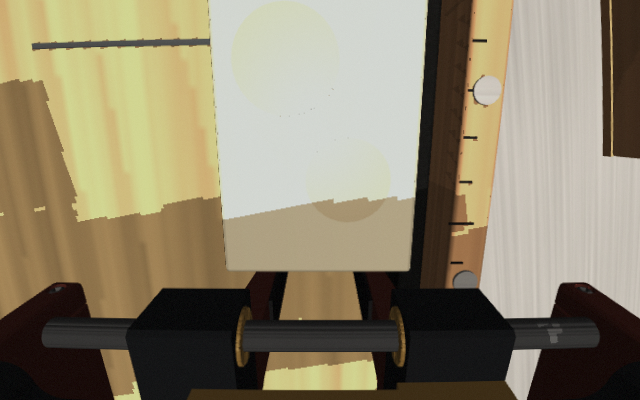

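The loaf slides along the fence in full contact with the pad (col 410–428), so I continue.

```bash
python3 -m handwheel '[{"travel":[0,-0.4,0.02],"angular":[0,0,0]},{"travel":[0,-0.4,0.02],"angular":[0,0,0]},{"travel":[0,-0.4,0.02],"angular":[0,0,0]},{"travel":[0,-0.4,0.02],"angular":[0,0,0]},{"travel":[0,-0.4,0.02],"angular":[0,0,0]}]'
python3 -m handwheel '[{"travel":[0,-0.4,0.02],"angular":[0,0,0]},{"travel":[0,-0.4,0.02],"angular":[0,0,0]},{"travel":[0,-0.4,0.02],"angular":[0,0,0]},{"travel":[0,-0.3,0.02],"angular":[0,0,0]}]'
python3 -m handwheel '[{"travel":[0,-0.2,0.01],"angular":[0,0,0]},{"travel":[0,-0.2,0.01],"angular":[0,0,0]}]'
python3 -c "
from h import *
to((.6253,-.0208,.051),-11.3)"
```

```text
time_s: 24.75
ee_pos: [0.6308, 0.0083, 0.0497]
eef_rot: [-0.035, 0.995, -0.098, 0.003]
force: [-1.3, -2.2, -1.6]
opening: 0.038
time_s: 25.25
ee_pos: [0.6338, 0.0229, 0.0502]
eef_rot: [-0.035, 0.995, -0.098, 0.003]
force: [-0.5, -1.5, -1.0]
opening: 0.0375
time_s: 25.5
ee_pos: [0.6346, 0.0267, 0.0502]
eef_rot: [-0.035, 0.995, -0.098, 0.003]
force: [0.1, -2.8, -0.6]
opening: 0.038
pos [0.6346 0.0267 0.0502] yaw -11.26 zdir [ 0.014  0.068 -0.998] F [ 0.11 -2.77 -0.56] open 0.038 t 25.5
travel cm [ 0.02  4.82 -0.41] turn z 0.04
```

```bash
python3 -m handwheel '[{"travel":[0.02,-0.2,0.01],"angular":[0,0,0]},{"travel":[0.02,-0.2,0.01],"angular":[0,0,0]},{"travel":[0.02,-0.2,0.01],"angular":[0,0,0]}]'
python3 -m handwheel '[{"travel":[0.02,-0.1,0.01],"angular":[0,0,0]},{"travel":[0.02,-0.1,0.01],"angular":[0,0,0]}]'
python3 look.py w11
```

```text
time_s: 25.88
ee_pos: [0.636, 0.0324, 0.0502]
eef_rot: [-0.035, 0.995, -0.098, 0.003]
force: [-1.9, -1.7, -0.8]
opening: 0.0379
time_s: 26.12
ee_pos: [0.6366, 0.0342, 0.0502]
eef_rot: [-0.035, 0.995, -0.098, 0.003]
force: [-3.7, -3.7, -0.3]
opening: 0.0379
```

View pics/w11.png

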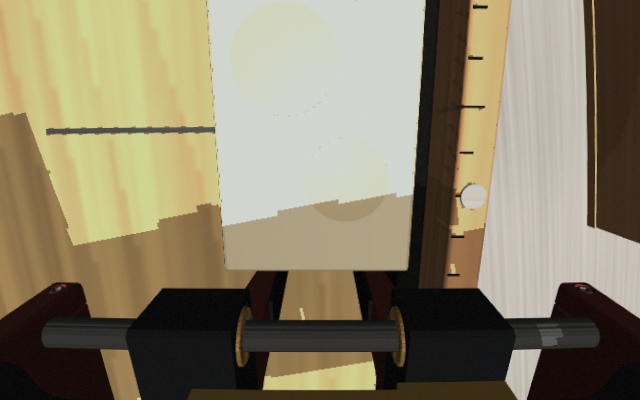

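View pics/w11t.png

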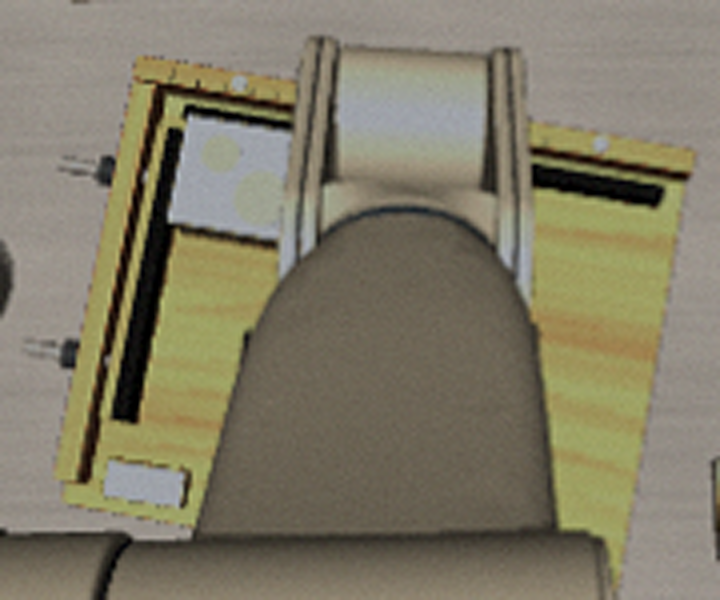

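The loaf's end, at the crop's left edge (185,115)–(170,225), is nearly at the stop pad. I continue in 1 mm steps.

```bash
python3 -m handwheel '[{"travel":[0.01,-0.1,0.01],"angular":[0,0,0]},{"travel":[0.01,-0.1,0.01],"angular":[0,0,0]}]'
python3 -m handwheel '[{"travel":[0.01,-0.1,0],"angular":[0,0,0]},{"travel":[0.01,-0.1,0],"angular":[0,0,0]}]'
python3 -m handwheel '[{"travel":[0.01,-0.1,0],"angular":[0,0,0]},{"travel":[0.01,-0.1,0],"angular":[0,0,0]}]'
```

```text
time_s: 26.48
ee_pos: [0.6375, 0.0361, 0.0502]
eef_rot: [-0.035, 0.995, -0.098, 0.003]
force: [-3.0, -4.3, 0.5]
opening: 0.0377
time_s: 26.72
ee_pos: [0.6383, 0.0382, 0.0503]
eef_rot: [-0.035, 0.995, -0.098, 0.004]
force: [-2.1, -2.3, -1.0]
opening: 0.038
time_s: 26.98
ee_pos: [0.6387, 0.0395, 0.0504]
eef_rot: [-0.034, 0.995, -0.098, 0.003]
force: [-3.0, -8.2, -0.3]
opening: 0.0378
```

```bash
python3 -m handwheel '[{"travel":[0,-0.1,0],"angular":[0,0,0]}]'
python3 -m handwheel '[{"travel":[0,-0.1,0],"angular":[0,0,0]}]'
python3 -m handwheel '[{"travel":[0,-0.05,0],"angular":[0,0,0]},{"travel":[0,0,0],"angular":[0,0,0]}]'
```

```text
time_s: 27.1
ee_pos: [0.6388, 0.0399, 0.0504]
eef_rot: [-0.034, 0.995, -0.098, 0.003]
force: [-2.5, -10.9, -1.1]
opening: 0.0378
time_s: 27.22
ee_pos: [0.6389, 0.0404, 0.0504]
eef_rot: [-0.034, 0.995, -0.098, 0.003]
force: [-3.3, -13.2, -0.9]
opening: 0.0376
time_s: 27.48
ee_pos: [0.6389, 0.0406, 0.0504]
eef_rot: [-0.034, 0.995, -0.098, 0.003]
force: [-3.8, -12.7, -1.3]
opening: 0.0381
```

```bash
python3 -m handwheel '[{"travel":[0,-0.1,0.01],"angular":[0,0,0]},{"travel":[0,0,0],"angular":[0,0,0]}]'
python3 -m handwheel '[{"travel":[0,0,0],"angular":[0,0,0]},{"travel":[0,0,0],"angular":[0,0,0]}]'
```

```text
time_s: 27.72
ee_pos: [0.6391, 0.0411, 0.0504]
eef_rot: [-0.033, 0.995, -0.098, 0.003]
force: [-4.0, -16.5, -1.0]
opening: 0.0377
time_s: 27.98
ee_pos: [0.6391, 0.0411, 0.0504]
eef_rot: [-0.033, 0.995, -0.098, 0.003]
force: [-3.3, -14.4, -0.1]
opening: 0.038
```

Normal force is about 15 N (14.4·0.98 + 3.3·0.2), so I hold.

```bash
python3 -m handwheel '[{"travel":[0,0,0],"angular":[0,0,0]},{"travel":[0,0,0],"angular":[0,0,0]},{"travel":[0,0,0],"angular":[0,0,0]},{"travel":[0,0,0],"angular":[0,0,0]},{"travel":[0,0,0],"angular":[0,0,0]},{"travel":[0,0,0],"angular":[0,0,0]}]'
python3 -m handwheel '[{"travel":[0,0,0],"angular":[0,0,0]},{"travel":[0,0,0],"angular":[0,0,0]},{"travel":[0,0,0],"angular":[0,0,0]},{"travel":[0,0,0],"angular":[0,0,0]},{"travel":[0,0,0],"angular":[0,0,0]},{"travel":[0,0,0],"angular":[0,0,0]}]'
python3 -m handwheel '[{"travel":[0,0.1,0],"angular":[0,0,0]},{"travel":[0,0.1,0],"angular":[0,0,0]},{"travel":[0,0.2,0],"angular":[0,0,0]},{"travel":[0,0.4,0],"angular":[0,0,0]},{"travel":[0,1,0],"angular":[-4,0,0]},{"travel":[0,2,0],"angular":[0,0,0]},{"travel":[0,0,-5],"angular":[0,0,0]},{"travel":[0,0,-6],"angular":[0,0,0]},{"travel":[0,0,-6],"angular":[0,0,0]},{"travel":[0,0,0],"angular":[0,0,0]},{"travel":[0,0,0],"angular":[0,0,0]}]'
python3 look.py w12
```

```text
time_s: 28.72
ee_pos: [0.6391, 0.0411, 0.0504]
eef_rot: [-0.033, 0.995, -0.098, 0.003]
force: [-4.2, -15.3, 0.1]
opening: 0.0383
time_s: 29.48
ee_pos: [0.6391, 0.0411, 0.0504]
eef_rot: [-0.033, 0.995, -0.098, 0.003]
force: [-4.1, -15.6, 0.2]
opening: 0.0378
time_s: 30.85
ee_pos: [0.6318, 0.0057, 0.2192]
eef_rot: [-0.001, 0.995, -0.098, 0.0]
force: [-0.2, -0.1, -0.3]
opening: 0.0381
```

View pics/w12.png

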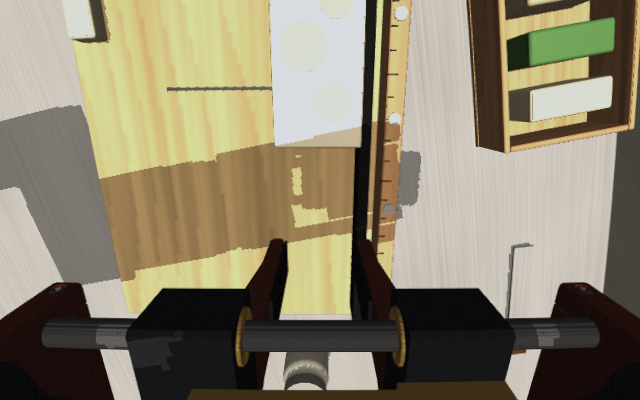

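View pics/w12t.png

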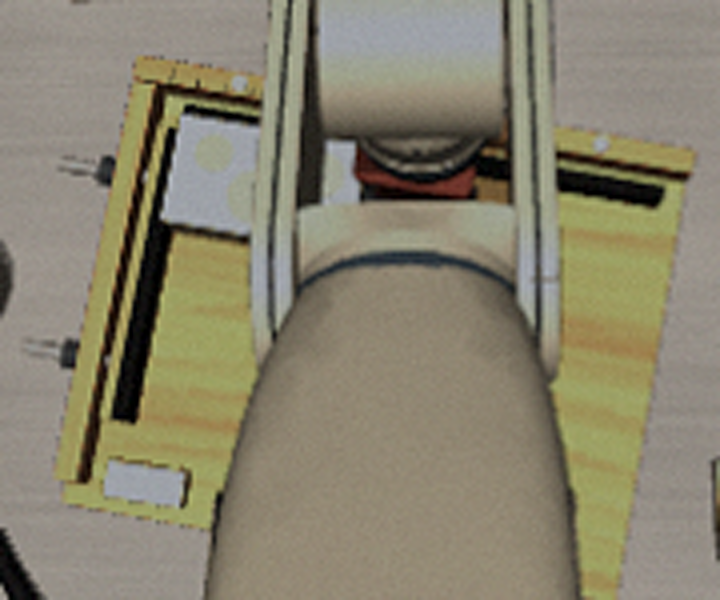

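```bash
python3 -m handwheel '[{"travel":[-2,0,-5],"angular":[0,0,0]},{"travel":[-3,-3,-5],"angular":[0,0,0]},{"travel":[-3,-5,-3],"angular":[0,0,0]},{"travel":[-2,-4,0],"angular":[0,0,0]},{"travel":[0,0,0],"angular":[0,0,0]},{"travel":[0,0,0],"angular":[0,0,0]}]'
python3 look.py w13; python3 -c "
from h import *
to((.6253,-.0208,.051),-11.3)
cv2.imwrite('pics/s13.png',cv2.resize(get_image('scene')[140:340,220:460],None,fx=3,fy=3,interpolation=cv2.INTER_CUBIC))"
```

```text
time_s: 31.7
ee_pos: [0.5592, 0.1388, 0.3441]
eef_rot: [0.0, 0.995, -0.098, -0.001]
force: [0.1, -0.7, -0.1]
opening: 0.0376
pos [0.5596 0.1381 0.3445] yaw -11.32 zdir [-0.002 -0.001 -1.   ] F [-0.34 -0.2  -0.23] open 0.0379 t 31.8
travel cm [ 9.61 14.26 29.34] turn z -0.02
```

View pics/w13.png

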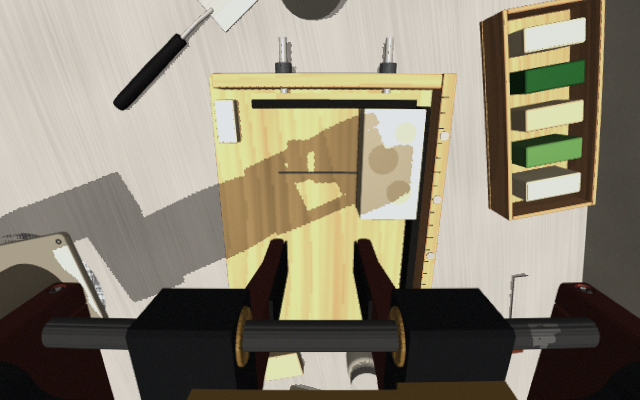

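View pics/s13.png

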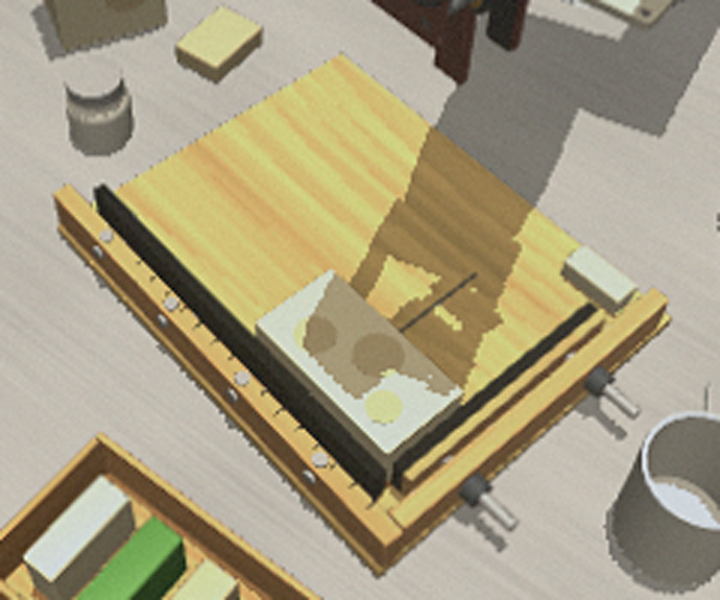

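```bash
python3 -c "
import cv2
a=cv2.imread('pics/w13.png')[80:240,330:460]
cv2.imwrite('pics/w13c.png',cv2.resize(a,None,fx=3.7,fy=3.7,interpolation=cv2.INTER_CUBIC))
b=cv2.imread('pics/s13.png')[290:500,230:440]
cv2.imwrite('pics/s13c.png',cv2.resize(b,None,fx=2.8,fy=2.8,interpolation=cv2.INTER_CUBIC))"
```

```text
(no output)
```

View pics/w13c.png

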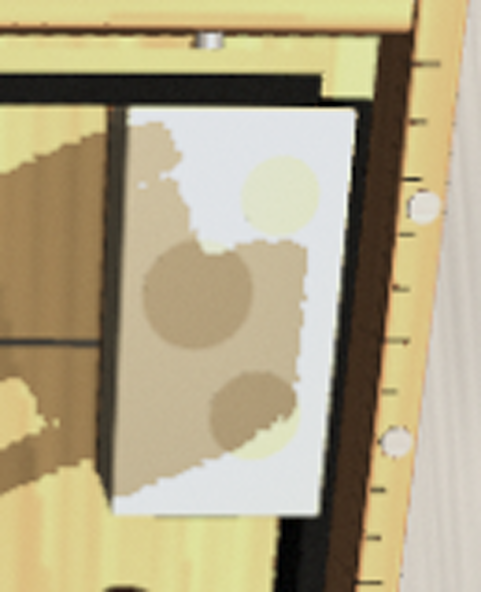

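View pics/s13c.png

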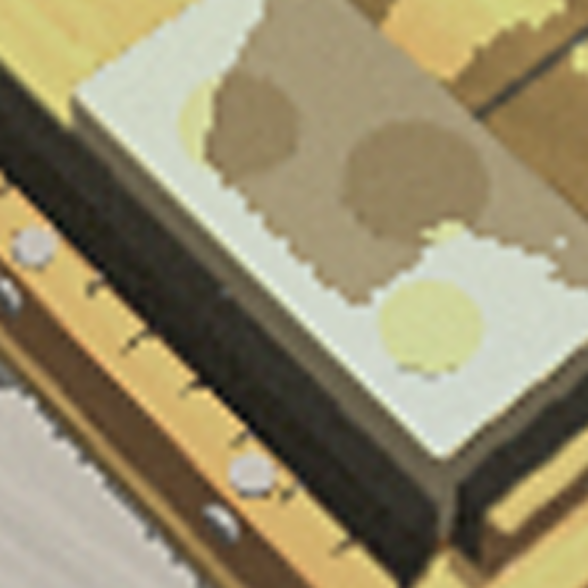

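```bash
python3 - <<'E'
from h import *
ps=camera_params('scene')
S=lambda l:((np.array(l)/2.8+[230,290])/3+[220,140])
a=np.radians(-11.3);M=np.array([[np.cos(a),-np.sin(a)],[np.sin(a),np.cos(a)]])
for n,l,z in(('loaf edge',[(75,95),(440,458)],.072),('stop-side',[(440,458),(587,350)],.072),('pad line',[(73,128),(440,500)],.052)):
    print(n,(unproj(ps,S(l),z)[:,:2]@M).round(4))
z=np.load('pics/w13.npz');pw=camera_params('wrist')
l=np.array([(127,107),(357,108),(320,515),(112,515)])/3.7+[330,80]
u=unproj(pw,l,.072,z['R'],z['t'])[:,:2];print((u@M).round(4))
E
```

```text
loaf edge [[0.6553 0.1807]
 [0.6546 0.3267]]
stop-side [[0.6546 0.3267]
 [0.604  0.3292]]
pad line [[0.6546 0.1784]
 [0.6548 0.3288]]
[[0.5759 0.3246]
 [0.6551 0.3248]
 [0.6558 0.1761]
 [0.5765 0.176 ]]
```

The loaf's long side and the pad face agree within 1 mm at both ends, and its yaw matches the fence within 0.3°. I hand in.

```bash
python3 -c "
from rig import *
print(get_obs()['time_s']);print(close_job())"
```

```text
31.85
the job is handed in; nothing more can be done
None
```

The loaf is lying on its liner board, flush against both the long fence and the end stop. I handed the job in at 31.85 s, with the arm clear of the work.

- **Tipping:** I pushed the loaf over with about 2 N, towards its liner side and without lifting it.
- **Fence press:** I slid the loaf to the fence and pressed there at about 15 N for about 1.4 s.
- **Stop press:** I slid the loaf along the fence to the end stop and pressed there at 15 to 16 N for about 1.75 s, feeling for the pad in 1 mm steps.
- **Last checks:** In the scene picture the loaf's long side and the fence pad's face line up within about 1 mm at both ends. In the wrist picture it is square to the fence within 0.3°. No gap shows at the stop pad. The other items visible in those pictures looked undisturbed; I did not measure them.

The fence press was not clean:
- My first try there rode on the loaf's upper edge, reaching about 11 N along the fence direction. I backed off, tilted the fingertips and pressed again.
- While correcting the vertical load, the fingers briefly pulled upward on the loaf by about 5 N.
- The second press settled at 12 N, so I raised it. It read about 18 N for a moment, under the 20 N dent limit, before I eased it back to 15 N.

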